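# Zero the coating gauge and hold it on the marked spot of a trailer wheel

### The job

The coating on the refinished trailer wheel has to be measured: lift the thickness gauge out of its stand and zero it by holding its spring probe upright and gently on the middle of the round steel zero disc for a good second, keeping it off the rectangular aluminium plate. Then put the probe in the middle of the masking-tape ring on the wheel's sloping face, square to the surface and pressed just lightly, so that the spring gives but is not driven home, and finish like that, with the gauge still held steady on the spot while the reading is taken. Never press hard with the probe, and leave the other things on the bench as they are.

Things in the scene. Friction and masses are not known exactly. Their poses are not given: they have to be found in the camera images.
- gauge: loose light grey hand-held gauge, 150 g: housing 26 mm thick (x) by 46 wide (y) by 100 tall (z), display on its -x. Origin: centre of the housing's underside, z up. Below it a black neck 18 mm across reaches down to z = -20 and a steel probe 10 mm across to z = -32 mm. Starts upright in its stand, lowest 20 mm in the slot; grip it across the 26 mm, best 55 to 75 mm above the origin
- probe (a joint): spring of the gauge's probe: how far the probe is pushed into the neck, 0 (free) to 0.006 m (driven home). 1 N starts it moving, then 0.8 N per mm, 5.8 N at the end of its travel
- probe_tip (a point): centre of the flat lower end face of the probe (10 mm across), moves with the probe; its z axis is the gauge's z axis, pointing away from the tip up through the housing
- gauge_stand: fixed black desk stand: foot 85 x 105 x 6 mm, tower 53 mm (x) by 73 mm (y), 62 mm tall, with a slot 29 x 49 mm open at the top in which the gauge stands with 1.5 mm play all round, its housing's underside 42 mm above the bench. Draw the gauge straight up, 55 mm to clear. Origin: centre of the foot's underside
- zero_disc: loose round plain steel zero disc, 32 mm across, 8 mm thick, 50 g, lying flat on the bench; origin at the centre of its underside (top face 8 mm higher)
- alu_plate: loose rectangular aluminium zero plate, 44 x 32 x 6 mm, lying flat on the bench; not for this steel wheel. Origin at the centre of its underside. The disc and this plate may lie in each other's places
- wheel: fixed grey bare steel wheel (no tyre) lying face up on a 3 mm carpet. Flange radius 123 to 144 mm, top 112 mm above the origin; flat hub face at 116 mm; round it a conical face falls outwards at 25.7 degrees from radius 66, height 116 to radius 118, height 91 mm. Valve stem in the gutter on its +x side, 128 mm high. Origin: centre of its underside, z up; the tape ring lies on its -x side
- spot (a point): the marked spot: centre of the masking-tape ring (inside 22 mm, outside 36 mm across, laid flat on the conical face 92 mm from the wheel's axis), on the painted surface. Its z axis is square to the surface, pointing up and outwards from the wheel, 25.7 degrees from vertical; its y axis is level
- tape_roll: bystander: loose roll of masking tape lying flat, 104 mm across, 25 mm tall; origin at the centre of its underside
- spray_can: bystander: loose upright spray can, 66 mm across, 190 mm tall; origin at the centre of its underside
- sanding_block: bystander: loose cork sanding block 70 x 120 x 32 mm; origin at the centre of its underside
- wrench: bystander: loose spanner lying on the bench
- nut_a: bystander: loose wheel nut, 22 mm across, 24 mm tall; origin at the centre of its underside
- nut_b: bystander: second wheel nut, as the first
- wax_jar: bystander: loose jar, 80 mm across, 60 mm tall; origin at the centre of its underside

How it is judged:
By the outcome, as a careful person would: the job done as asked, in the order asked, and still so for the second after the job is handed in, while the arm keeps its last pose, push and grip.
It also fails if it takes over 58 s, if anything falls off the work surface, if the arm or the gripper's body presses on something with over 40 N, if the wrist force passes 120 N, or if a joint passes its speed limit or range.

### The arm

A 6-joint arm with a two-finger parallel gripper is mounted at the origin on the work surface. World frame = base frame: x ahead of the robot, y to its left, z up, the work surface at z = 0. Lengths are in mm, angles in rad, forces in N, time in s.
With the tool pointing down it reaches from about 300 to 750 mm from the base axis. Payload 8.5 kg.
Tool frame: the origin (TCP) lies on the centre line of the jaws, within the pads' length; the fingertips stand 14 mm ahead of it and the grasp point (between the pads) lies 5 mm behind it; z points along the fingers, y is the line along which they close (so a half turn about z gives the same grasp; the last joint's range is limited). The gripper opens to 88 mm and grips with 3 to 60 N. Pads are 18 mm wide; open, the fingers measure 123 mm over their backs; the gripper's body (75 mm by 187 mm) begins 45 mm behind the grasp point.
Start: joints at [-1.327, 0.381, 1.297, -0, 1.464, -0.215], TCP at [243.572, -493.106, 252.748] pointing down, gripper open.
Joint ranges: [-3.11, 3.11], [-0.89, 2.33], [0.22, 2.48], [-1.42, 4.56], [0.17, 2.85], [-2.88, 2.88]. Speed limits (rad/s): [2.39, 2.39, 3.14, 3.14, 3.14, 3.14].

### API

Orientations are given as a unit quaternion [x, y, z, w].
In Python, from bench import manip gives the robot as it stands.
- The arm moves only by the tool carry_out, never from a script. Its argument "moves" is a list of rows, each an object of numbers: "hand": the finger opening in mm, from 0 to 88.1; "dx", "dy", "dz": the shift along the tool's x, y, z in units of 50 mm (1.0 is 50 mm); "turn": the turn about the tool's z in units of 5 degrees (1.0 is 5 degrees). In form: [{"hand": .., "dx": .., "dy": .., "dz": .., "turn": ..}, ...]. A call has 1 to 5 rows; each row is the pose to reach, as a shift and turn from the pose commanded when the call began, along the tool's axes at that moment; what a row does not reach only later rows make up. A row lasts 1/8 s, in which the tool goes at most 62.5 mm and 10.7 degrees, less where a joint would pass 70% of its speed; a pose out of reach is approached as far as the arm can. A call with a gripper value outside its range is refused whole. The fingers move at their own pace and stop on an object; the grip force is fixed at half the most. Time passes only in rows, so rows that repeat a pose let the fingers close. It gives the time, the measured TCP pose, the force, the opening and the grip force at its end, in the units of the state.
- manip.state(): the state, without advancing time (a new reading comes with each control period).
- manip.get_image(name): name is "scene" or "top" or "wrist"; returns a dict with "color" (400x640x3 uint8, red, green, blue), "camera_matrix" (3x3 intrinsics, pixels), "R" (3x3) and "t" (3): a world point X has camera coordinates R X + t. Camera axes: x right, y down, z forward; pixel columns grow to the right and rows downward; lengths in mm; the calibration is good to about 2 mm. A picture is of the moment at which its call begins. There is no depth.
- manip.hand_in(): hands the job in; it is judged then, once.
The state is a dict: "time": time; "joints": joint angles; "qd": joint speeds; "joint_torque": joint torques, N m; "tool_pos": TCP position; "tcp_rot": TCP orientation; "force": force on the tool from outside, world axes, zero at the start; "ft_torque": the same for the moment, N m; "gripper_width": finger opening in mm; "finger_force": force on a finger pad.
Only numpy, scipy, OpenCV 4.12 (cv2) and the standard library are available. Lean on these libraries where they do the work, as an engineer would, in place of code of your own. Each camera call takes 0.05 s, during which the arm holds its last target. There are 200 camera calls.

## Working session

There is one attempt and no reset: what is moved stays moved. The work goes in short steps, Python scripts to look and compute and a tool call to move; the robot and the scene stay as the last step left them, time stands still between calls to the robot, and variables do not carry over. Pictures are saved under pics/ and viewed, at most 10 in all, crops included, and the job is handed in when it is done.

Besides the shell and the picture viewer there is one more tool, called after "Emit:" by a JSON object that holds its "api" and its "payload", one argument or row to a line. carry_out: Moves the arm, as the interface text tells. Its arguments: {"type":"object","properties":{"moves":{"type":"array","items":{"type":"object","properties":{"hand":{"type":"number"},"dx":{"type":"number"},"dy":{"type":"number"},"dz":{"type":"number"},"turn":{"type":"number"}}}}},"required":["moves"]}

```bash
ls; mkdir -p pics
python3 - <<'E'
from bench import manip
import cv2,numpy as np
print({k:np.round(v,3) for k,v in manip.state().items()})
for n in("scene","top","wrist"):
    d=manip.get_image(n); cv2.imwrite(f"pics/{n}0.png",d["color"][:,:,::-1])
    np.savez(f"pics/{n}0.npz",**d); print(n,d["camera_matrix"].round(1).tolist(),d["R"].round(4).tolist(),d["t"].round(1).tolist())
E
```

```text
pics
{'time': np.float64(0.0), 'joints': array([-1.327,  0.381,  1.298, -0.   ,  1.464, -0.215]), 'qd': array([ 0.001,  0.   , -0.001,  0.001,  0.001, -0.001]), 'joint_torque': array([-0.0000e+00, -4.3793e+01, -2.2456e+01,  7.1000e-02,  3.5000e-02,
       -0.0000e+00]), 'tool_pos': array([ 243.53 , -492.858,  252.152]), 'tcp_rot': array([ 0.974,  0.227, -0.   , -0.001]), 'force': array([ 0.582, -0.24 , -0.408]), 'ft_torque': array([-0.036,  0.005,  0.046]), 'finger_force': np.float64(0.0), 'gripper_width': np.float64(88.116)}
scene [[457.8, 0.0, 325.0], [0.0, 457.8, 194.4], [0.0, 0.0, 1.0]] [[-0.0686, 0.9976, 0.0135], [0.7956, 0.0629, -0.6025], [-0.6019, -0.0306, -0.798]] [117.4, -374.6, 1800.2]
top [[365.4, 0.0, 321.3], [0.0, 365.4, 198.4], [0.0, 0.0, 1.0]] [[0.004, -1.0, -0.0045], [-0.9926, -0.0034, -0.1215], [0.1215, 0.005, -0.9926]] [-93.3, 544.3, 969.0]
wrist [[327.0, 0.0, 317.2], [0.0, 327.0, 197.5], [0.0, 0.0, 1.0]] [[0.4428, -0.8966, -0.0018], [-0.8512, -0.4211, 0.3134], [-0.2818, -0.1372, -0.9496]] [-549.0, -43.4, 391.3]
```

View pics/scene0.png

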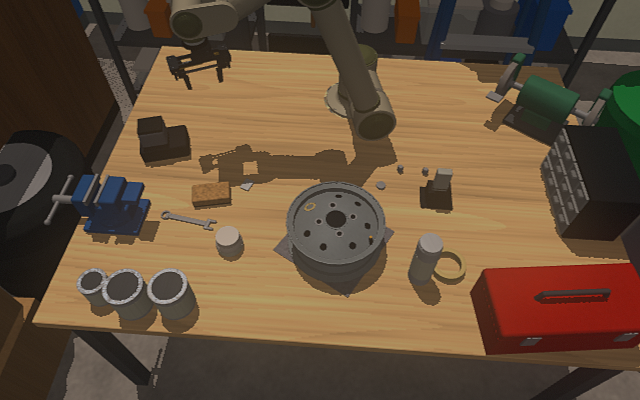

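View pics/top0.png

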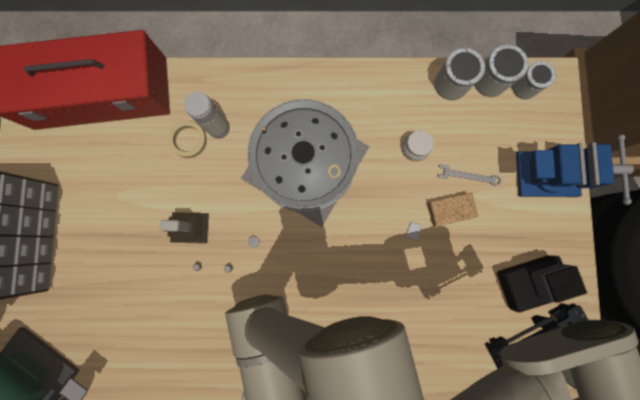

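The scene shows the stand with its gauge at about (436,190), the round disc beside it at (381,185) and the tape ring at (309,206). In the top view the stand is at (188,227), the gauge at (172,225) and the round disc at (253,241). The square plate is at (413,229), the wheel hub at (303,152) and the tape ring at (334,171).

```bash
cat > h.py <<'E'
import numpy as np,cv2
from scipy.spatial.transform import Rotation as Ro
def load(n): return dict(np.load(f"pics/{n}.npz"))
def snap(cam,name):
    from bench import manip
    d=manip.get_image(cam); np.savez(f"pics/{name}.npz",**d); cv2.imwrite(f"pics/{name}.png",d["color"][:,:,::-1]); return d
def ray(d,u,v):
    r=d["R"].T@np.linalg.inv(d["camera_matrix"])@[u,v,1.]; return -d["R"].T@d["t"],r/np.linalg.norm(r)
def plane(d,u,v,z):
    c,r=ray(d,u,v); return c+r*(z-c[2])/r[2]
def proj(d,X):
    p=d["camera_matrix"]@(d["R"]@np.asarray(X,float)+d["t"]); return p[:2]/p[2]
def tri(a,b):
    A=np.zeros((3,3));y=np.zeros(3)
    for c,r in(a,b):
        M=np.eye(3)-np.outer(r,r);A+=M;y+=M@c
    return np.linalg.solve(A,y)
def rel(s,X):  # target TCP in tool units of 50 mm
    return Ro.from_quat(s["tcp_rot"]).inv().apply(np.asarray(X)-s["tool_pos"])/50
E
python3 - <<'E'
from h import *
t=load("top0"); s=load("scene0"); w=load("wrist0")
for n,u,v,z in[("disc",253,241,8),("plate",413,229,6),("ring",334,171,106.5),("hub",303,152,119),("gauge top",172,225,142),("towertop",188,227,62)]:
    print(n,plane(t,u,v,z).round())
print("scene ring",plane(s,309,206,106.5).round(),"disc",plane(s,381,185.5,8).round(),"hub",plane(s,336,218,119).round())
R=Ro.from_quat([.974,.227,0,-.001]).as_matrix();print("tool axes",R.round(2).tolist())
c=-w["R"].T@w["t"];print("wristcam in tool",(R.T@(c-[243.5,-492.9,252.2])).round(), (R.T@w["R"].T).round(2).tolist())
crop=np.hstack([cv2.resize(t["color"][185:285,150:270],(480,400),interpolation=cv2.INTER_CUBIC)]+[cv2.resize(t["color"][130:210,295:355],(300,400),interpolation=cv2.INTER_CUBIC)])
cv2.imwrite("pics/c1.png",crop[:,:,::-1])
E
```

```text
disc [428.  98.   8.]
plate [ 463. -347.    6.]
ring [ 606. -124.  106.]
hub [653. -45. 119.]
gauge top [465. 270. 142.]
towertop [464. 260.  62.]
scene ring [ 604. -125.  106.] disc [432. 100.   8.] hub [650. -43. 119.]
tool axes [[0.9, 0.44, -0.0], [0.44, -0.9, 0.0], [0.0, -0.0, -1.0]]
wristcam in tool [  81.   -0. -132.] [[0.0, -0.95, -0.31], [1.0, 0.0, 0.0], [-0.0, -0.31, 0.95]]
```

View pics/c1.png

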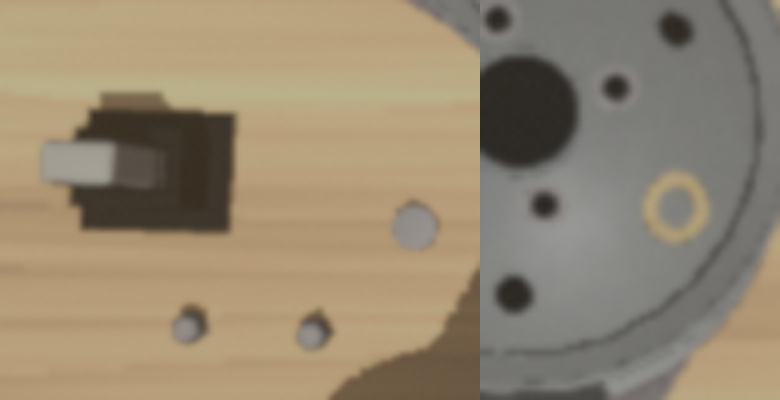

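The crop shows the gauge's top face at crop (78,163), long side along the columns (world y). The disc is round at crop (415,226), and the ring is on the cone at crop (677,207). I'll move over the stand.

Emit:
{"api": "carry_out", "payload": {
  "moves": [
    {"dx":0.84,"dy":-0.92,"turn":-2.1},
    {"dx":1.68,"dy":-1.84,"turn":-4.2},
    {"dx":2.52,"dy":-2.76,"turn":-6.3},
    {"dx":3.36,"dy":-3.68,"turn":-8.4},
    {"dx":4.2,"dy":-4.6,"turn":-10.5}
  ]
}}

```text
invalid input at $.moves[0]: expected keys hand, dx, dy, dz, turn
```

Emit:
{"api": "carry_out", "payload": {
  "moves": [
    {"hand":88,"dz":0,"dx":0.84,"dy":-0.92,"turn":-2.1},
    {"hand":88,"dz":0,"dx":1.68,"dy":-1.84,"turn":-4.2},
    {"hand":88,"dz":0,"dx":2.52,"dy":-2.76,"turn":-6.3},
    {"hand":88,"dz":0,"dx":3.36,"dy":-3.68,"turn":-8.4},
    {"hand":88,"dz":0,"dx":4.2,"dy":-4.6,"turn":-10.5}
  ]
}}

```text
time: 0.78
tool_pos: [330.1, -192.0, 252.8]
tcp_rot: [0.771, 0.637, 0.0, 0.0]
force: [1.0, 0.2, -0.7]
gripper_width: 87.5
finger_force: 0.0
```

Emit:
{"api": "carry_out", "payload": {
  "moves": [
    {"hand":88,"dz":0,"dx":1.2,"dy":0.11,"turn":-2.25},
    {"hand":88,"dz":0,"dx":2.4,"dy":0.22,"turn":-2.25},
    {"hand":88,"dz":0,"dx":3.6,"dy":0.33,"turn":-2.25},
    {"hand":88,"dz":0,"dx":4.8,"dy":0.44,"turn":-2.25},
    {"hand":88,"dz":0,"dx":6.0,"dy":0.55,"turn":-2.25}
  ]
}}

```text
time: 1.4
tool_pos: [415.5, 97.1, 252.8]
tcp_rot: [0.707, 0.707, 0.0, 0.0]
force: [1.3, -0.7, 0.0]
gripper_width: 87.7
finger_force: 0.0
```

Emit:
{"api": "carry_out", "payload": {
  "moves": [
    {"hand":88,"dz":0,"dx":1.2,"dy":0.45,"turn":0},
    {"hand":88,"dz":0,"dx":2.4,"dy":0.9,"turn":0},
    {"hand":88,"dz":0,"dx":3.45,"dy":1.0,"turn":0},
    {"hand":88,"dz":0,"dx":3.45,"dy":1.0,"turn":0}
  ]
}}

```text
time: 1.9
tool_pos: [464.8, 270.4, 251.9]
tcp_rot: [0.705, 0.709, -0.0, -0.0]
force: [0.4, 0.4, -0.5]
gripper_width: 88.1
finger_force: 0.0
```

Run:
```python
from h import *
d=snap("wrist","w1"); snap("top","t1")
from bench import manip
s=manip.state();print(s["tool_pos"].round(1),Ro.from_quat(s["tcp_rot"]).as_matrix().round(3).tolist(),s["time"],s["joints"].round(2),s["force"])
```

```text
[464.9 267.5 252.3] [[-0.002, 1.0, -0.001], [1.0, 0.002, -0.001], [-0.001, -0.001, -1.0]] 2.0 [ 0.3   0.36  1.34 -0.    1.45  0.3 ] [-0.46975086 -0.04480772  0.34083241]
```

View pics/w1.png

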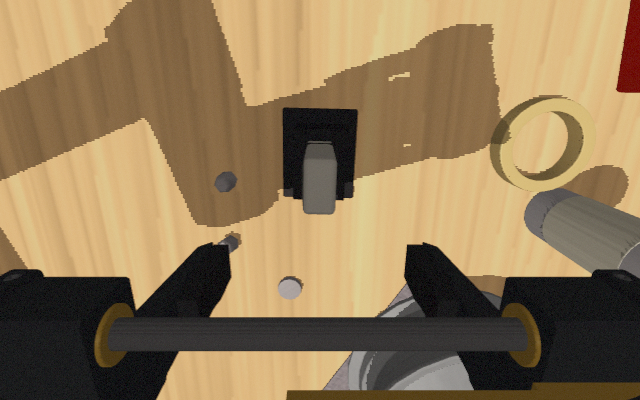

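The gauge's top face in the wrist picture spans about (304–336, 160–213), with the stand around it. The disc is at (290,288) and the nuts are at (226,181) and (230,242). I'll extract the face outline.

Run:
```python
from h import *
d=load("w1"); c=d["color"]
g=cv2.cvtColor(c,cv2.COLOR_RGB2HSV)
for v in(150,170,185,200,208): print(v,c[v,296:346:2].mean(1).round().astype(int).tolist())
print("col320",c[130:222:2,320].mean(1).round().astype(int).tolist())
cv2.imwrite("pics/c2.png",cv2.resize(c[100:225,270:370],(480,600),interpolation=cv2.INTER_CUBIC)[:,:,::-1])
# disc
h=g[270:305,270:312]; m=((h[...,1]<45)&(h[...,2]>90)).astype(np.uint8)
k,_,st,ce=cv2.connectedComponentsWithStats(m)
i=1+np.argmax(st[1:,4]); print("disc px",ce[i]+[270,270],st[i], plane(d,*(ce[i]+[270,270]),8).round(1))
```

```text
150 [25, 15, 18, 18, 22, 75, 75, 77, 81, 82, 78, 78, 79, 83, 79, 80, 79, 77, 79, 11, 20, 14, 17, 24, 15]
170 [15, 19, 16, 37, 86, 101, 105, 106, 104, 104, 105, 103, 105, 103, 106, 102, 103, 106, 104, 99, 73, 22, 24, 24, 21]
185 [16, 17, 11, 40, 92, 99, 101, 103, 104, 103, 105, 104, 104, 104, 106, 104, 105, 105, 101, 93, 40, 21, 15, 21, 26]
200 [177, 172, 170, 109, 93, 99, 107, 103, 103, 105, 102, 102, 104, 104, 103, 104, 104, 102, 98, 90, 150, 146, 144, 107, 183]
208 [177, 173, 171, 158, 94, 100, 103, 102, 105, 102, 100, 103, 102, 103, 100, 103, 102, 103, 97, 107, 180, 178, 178, 181, 184]
col320 [10, 17, 9, 17, 12, 14, 79, 77, 79, 80, 79, 77, 77, 82, 88, 102, 104, 106, 103, 104, 105, 105, 105, 104, 104, 105, 102, 102, 104, 105, 103, 103, 101, 102, 102, 104, 102, 105, 102, 102, 102, 96, 136, 180, 179, 181]
disc px [289.1226158  288.64032698] [  8   9  23  20 367] [427.4 100.2   8. ]
```

View pics/c2.png

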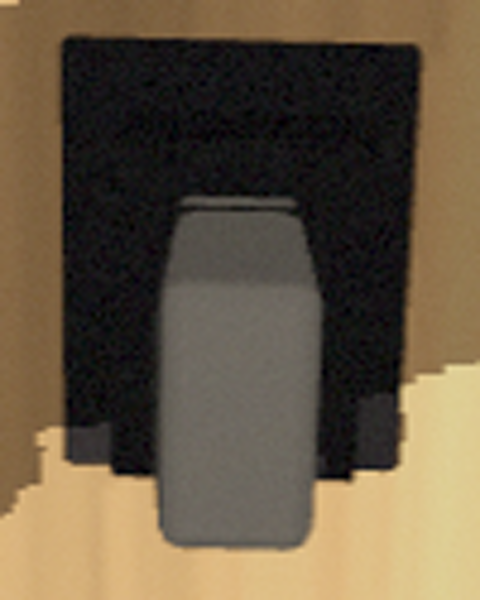

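The crop shows the top face with corners at about (303.8,159), (336.7,159), (335.2,214) and (302.9,214).

Run:
```python
from h import *
from bench import manip
d=load("w1");P=[plane(d,u,v,142) for u,v in((303.8,159),(336.7,159),(335.2,214),(302.9,214))]
print(np.round(P,1).tolist()); c=np.mean(P,0);a=(P[0]+P[1]-P[2]-P[3])/2;print(c.round(1),a,np.degrees(np.arctan2(a[1],a[0])))
F=[plane(d,u/4.8+270,v/4.8+100,6) for u,v in((65,38),(418,45),(65,463),(398,468))];print(np.round(F,1).tolist(),np.mean(F,0))
s=manip.state();print(s["tool_pos"],rel(s,[c[0],c[1],42+65-5]))
t=load("t1");print(t["R"].shape)
# ring from top0 colour centroid
t=load("top0");R=t["color"][155:188,318:350].astype(int);m=(R[...,0]-R[...,2]>40).astype(np.uint8);y,x=np.nonzero(m);e=cv2.fitEllipse(np.c_[x,y].astype(np.float32));print(len(x),e,plane(t,e[0][0]+318,e[0][1]+155,106.5))
```

```text
[[454.0, 302.7, 142.0], [478.7, 302.9, 142.0], [478.5, 258.7, 142.0], [453.0, 258.6, 142.0]]
[466.1 280.7 142. ] [ 0.59798366 44.13227385  0.        ] 89.22370092874188
[[426.1, 332.7, 6.0], [508.2, 331.5, 6.0], [423.3, 228.7, 6.0], [507.6, 227.9, 6.0]] [466.29845292 280.18845778   6.        ]
[464.9009411  267.50302445 252.33871809] [0.2661916  0.02617622 3.00659144]
(3, 3)
72 ((17.477127075195312, 18.02569007873535), (10.238734245300293, 25.35916519165039), 137.62582397460938) [ 601.2296774 -127.5980047  106.5      ]
```

Emit:
{"api": "carry_out", "payload": {
  "moves": [
    {"hand":88,"dz":0.6,"dx":0.25,"dy":0.02,"turn":0.15},
    {"hand":88,"dz":1.6,"dx":0.25,"dy":0.02,"turn":0.15},
    {"hand":88,"dz":2.5,"dx":0.25,"dy":0.02,"turn":0.15},
    {"hand":70,"dz":2.9,"dx":0.25,"dy":0.02,"turn":0.15},
    {"hand":50,"dz":2.9,"dx":0.25,"dy":0.02,"turn":0.15}
  ]
}}

```text
time: 2.62
tool_pos: [465.9, 278.5, 107.0]
tcp_rot: [0.712, 0.702, -0.001, -0.001]
force: [0.3, 0.0, 0.6]
gripper_width: 70.4
finger_force: 0.0
```

Run:
```python
from h import *
from bench import manip
for _ in range(4):
    manip.get_image("top"); s=manip.state(); print(s["tool_pos"].round(1),s["force"].round(1),s["qd"].round(3).max(),s["gripper_width"])
d=snap("wrist","w2")
```

```text
[466.5 279.  108.2] [ 0.3  0.3 -0.2] 0.011 66.10319395354537
[466.8 279.3 108.8] [-0.2  0.5  0.2] 0.009 62.44326588855674
[466.9 279.6 109.1] [-1.   0.3  0.2] 0.009 58.20732382494165
[466.8 279.8 109.1] [ 0.2 -0.1 -0.4] 0.007 54.40586586762074
```

Emit:
{"api": "carry_out", "payload": {
  "moves": [
    {"hand":40,"dz":0.04,"dx":0,"dy":-0.01,"turn":0},
    {"hand":10,"dz":0.04,"dx":0,"dy":-0.01,"turn":0},
    {"hand":10,"dz":0.04,"dx":0,"dy":-0.01,"turn":0},
    {"hand":10,"dz":0.04,"dx":0,"dy":-0.01,"turn":0},
    {"hand":10,"dz":0.04,"dx":0,"dy":-0.01,"turn":0}
  ]
}}

```text
time: 3.5
tool_pos: [465.7, 280.1, 105.8]
tcp_rot: [0.711, 0.703, 0.0, -0.0]
force: [-0.1, 0.4, 0.7]
gripper_width: 25.9
finger_force: 30.0
```

Emit:
{"api": "carry_out", "payload": {
  "moves": [
    {"hand":10,"dz":0,"dx":0,"dy":0,"turn":0},
    {"hand":10,"dz":0,"dx":0,"dy":0,"turn":0},
    {"hand":10,"dz":-0.1,"dx":0,"dy":0,"turn":0},
    {"hand":10,"dz":-0.2,"dx":0,"dy":0,"turn":0}
  ]
}}

```text
time: 4.0
tool_pos: [465.6, 280.0, 116.0]
tcp_rot: [0.711, 0.703, -0.0, -0.0]
force: [0.0, -0.3, -1.8]
gripper_width: 25.8
finger_force: 30.0
```

Emit:
{"api": "carry_out", "payload": {
  "moves": [
    {"hand":10,"dz":-0.6,"dx":0,"dy":0,"turn":0},
    {"hand":10,"dz":-1.2,"dx":0,"dy":0,"turn":0},
    {"hand":10,"dz":-1.2,"dx":0,"dy":0,"turn":0},
    {"hand":10,"dz":-1.2,"dx":-0.8,"dy":-0.16,"turn":0},
    {"hand":10,"dz":-1.2,"dx":-1.8,"dy":-0.36,"turn":0}
  ]
}}

```text
time: 4.62
tool_pos: [445.8, 189.6, 174.4]
tcp_rot: [0.711, 0.703, -0.001, -0.0]
force: [0.6, -1.2, -0.9]
gripper_width: 25.7
finger_force: 30.0
```

Emit:
{"api": "carry_out", "payload": {
  "moves": [
    {"hand":10,"dz":0,"dx":-0.9,"dy":-0.18,"turn":0},
    {"hand":10,"dz":0,"dx":-1.6,"dy":-0.32,"turn":0},
    {"hand":10,"dz":0.3,"dx":-1.82,"dy":-0.36,"turn":0},
    {"hand":10,"dz":0.5,"dx":-1.82,"dy":-0.36,"turn":0},
    {"hand":10,"dz":0.5,"dx":-1.82,"dy":-0.36,"turn":0}
  ]
}}

```text
time: 5.25
tool_pos: [427.0, 100.0, 149.7]
tcp_rot: [0.711, 0.703, -0.001, -0.001]
force: [0.2, -0.2, -2.0]
gripper_width: 25.7
finger_force: 30.0
```

Run:
```python
from h import *
from bench import manip
d=snap("wrist","w3");snap("top","t3");snap("scene","s3");s=manip.state();print(s["tool_pos"].round(1),s["force"].round(1),s["time"],Ro.from_quat(s["tcp_rot"]).as_euler("zyx",degrees=True))
cv2.imwrite("pics/w3c.png",cv2.resize(d["color"][60:360,170:470],(600,600))[:,:,::-1])
```

```text
[427.6 100.1 150.9] [ 0.8 -0.8 -2.2] 5.4 [-8.93433108e+01  1.56551003e-02 -1.79997122e+02]
```

View pics/w3.png

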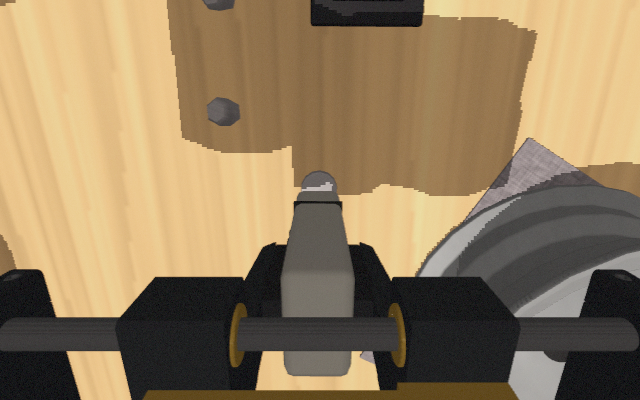

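The wrist picture shows the disc just beyond the gauge, its far edge at about (319,171) and its sides at columns 301 and 337.

Run:
```python
from h import *
d=load("w3")
c=d["color"].astype(int)
print(c[162:204:2,319].mean(1).astype(int).tolist()); print(c[184,292:346:2].tolist()[::2])
print("far edge",plane(d,319,171,8).round(1),"sides",plane(d,301.5,186,8).round(1),plane(d,337,186,8).round(1))
print("proj disc centre guess",proj(d,[427.4,100.2,8]),proj(d,[427.4,116.2,8]),"housing lower +y edge px",proj(d,[427.6,123,87]))
for n in("t3","s3"):
    t=load(n); print(n,proj(t,[427.4,100.2,8]),proj(t,[427.6,100.1,55]))
```

```text
[105, 101, 103, 102, 86, 95, 97, 97, 101, 97, 99, 95, 99, 187, 183, 89, 87, 88, 89, 89, 18]
[[236, 199, 141], [142, 112, 74], [135, 105, 72], [104, 98, 95], [103, 95, 96], [102, 93, 96], [100, 94, 92], [104, 98, 96], [105, 98, 97], [188, 178, 175], [170, 161, 156], [112, 94, 74], [143, 113, 76], [139, 109, 72]]
far edge [427.9 115.4   8. ] sides [412.5 102.2   8. ] [443.4 101.8   8. ]
proj disc centre guess [318.59760526 188.00913679] [318.39481029 170.11545866] housing lower +y edge px [318.625354   189.05622996]
t3 [252.18334588 241.21071582] [248.80568618 241.04244891]
s3 [381.19459828 184.5351977 ] [382.76631931 175.66768734]
```

Emit:
{"api": "carry_out", "payload": {
  "moves": [
    {"hand":10,"dz":0.35,"dx":-0.005,"dy":0,"turn":0},
    {"hand":10,"dz":0.7,"dx":-0.005,"dy":0,"turn":0},
    {"hand":10,"dz":0.84,"dx":-0.005,"dy":0,"turn":0},
    {"hand":10,"dz":0.86,"dx":-0.005,"dy":0,"turn":0},
    {"hand":10,"dz":0.86,"dx":-0.005,"dy":0,"turn":0}
  ]
}}

```text
time: 6.02
tool_pos: [427.7, 99.4, 108.2]
tcp_rot: [0.711, 0.703, 0.0, 0.0]
force: [0.3, -0.8, -1.3]
gripper_width: 25.8
finger_force: 30.0
```

Emit:
{"api": "carry_out", "payload": {
  "moves": [
    {"hand":10,"dz":0.02,"dx":0,"dy":0,"turn":0},
    {"hand":10,"dz":0.02,"dx":0,"dy":0,"turn":0},
    {"hand":10,"dz":0.04,"dx":0,"dy":0,"turn":0},
    {"hand":10,"dz":0.04,"dx":0,"dy":0,"turn":0}
  ]
}}

```text
time: 6.52
tool_pos: [427.4, 99.3, 105.7]
tcp_rot: [0.712, 0.703, -0.0, -0.0]
force: [0.5, -0.5, -1.2]
gripper_width: 25.3
finger_force: 30.0
```

```bash
cat > st.py <<'E'
from h import *
from bench import manip
F=[]
for i in range(4):
    manip.get_image("top"); s=manip.state(); F.append(s["force"])
print(s["time"],s["tool_pos"].round(2),np.mean(F,0).round(2),"torque",s["ft_torque"].round(3),Ro.from_quat(s["tcp_rot"]).as_euler("zyx",degrees=True).round(2),s["joints"].round(2))
E
python3 st.py
```

```text
6.725 [427.43  99.28 105.75] [ 0.15  0.69 -1.48] torque [-0.052 -0.089 -0.025] [ -89.29   -0.   -180.  ] [-0.04  0.38  1.82  0.    0.95 -0.03]
```

Emit:
{"api": "carry_out", "payload": {
  "moves": [
    {"hand":10,"dz":0.02,"dx":0,"dy":0,"turn":0},
    {"hand":10,"dz":0.04,"dx":0,"dy":0,"turn":0},
    {"hand":10,"dz":0.06,"dx":0,"dy":0,"turn":0},
    {"hand":10,"dz":0.06,"dx":0,"dy":0,"turn":0}
  ]
}}

```text
time: 7.22
tool_pos: [427.4, 99.3, 102.7]
tcp_rot: [0.712, 0.703, -0.0, -0.0]
force: [-0.4, 0.3, 0.2]
gripper_width: 25.8
finger_force: 30.0
```

```bash
python3 st.py
```

```text
7.425 [427.43  99.29 102.8 ] [-0.53 -0.12 -0.12] torque [0.005 0.045 0.006] [ -89.29    0.   -180.  ] [-0.04  0.38  1.82  0.    0.94 -0.03]
```

Emit:
{"api": "carry_out", "payload": {
  "moves": [
    {"hand":10,"dz":0.02,"dx":0,"dy":0,"turn":0},
    {"hand":10,"dz":0.035,"dx":0,"dy":0,"turn":0},
    {"hand":10,"dz":0.035,"dx":0,"dy":0,"turn":0},
    {"hand":10,"dz":0.035,"dx":0,"dy":0,"turn":0},
    {"hand":10,"dz":0.035,"dx":0,"dy":0,"turn":0}
  ]
}}

```text
time: 8.05
tool_pos: [427.5, 99.3, 101.0]
tcp_rot: [0.711, 0.703, 0.0, 0.0]
force: [-0.5, -0.9, 1.8]
gripper_width: 25.7
finger_force: 30.0
```

```bash
python3 st.py; python3 -c "
from h import *
d=snap('scene','s4');cv2.imwrite('pics/s4c.png',cv2.resize(d['color'][140:200,350:410],(600,600),interpolation=cv2.INTER_CUBIC)[:,:,::-1])"
```

```text
8.25 [427.46  99.31 101.03] [-1.02 -0.4   1.27] torque [-0.034  0.047  0.009] [-8.929e+01  1.000e-02  1.800e+02] [-0.04  0.38  1.82  0.    0.94 -0.03]
```

Emit:
{"api": "carry_out", "payload": {
  "moves": [
    {"hand":10,"dz":0,"dx":0,"dy":0,"turn":0},
    {"hand":10,"dz":0,"dx":0,"dy":0,"turn":0},
    {"hand":10,"dz":0,"dx":0,"dy":0,"turn":0},
    {"hand":10,"dz":0,"dx":0,"dy":0,"turn":0},
    {"hand":10,"dz":0,"dx":0,"dy":0,"turn":0}
  ]
}}

```text
time: 8.93
tool_pos: [427.5, 99.3, 101.0]
tcp_rot: [0.712, 0.703, 0.0, 0.0]
force: [0.1, 0.6, 1.4]
gripper_width: 25.7
finger_force: 30.0
```

Emit:
{"api": "carry_out", "payload": {
  "moves": [
    {"hand":10,"dz":0,"dx":0,"dy":0,"turn":0},
    {"hand":10,"dz":0,"dx":0,"dy":0,"turn":0},
    {"hand":10,"dz":0,"dx":0,"dy":0,"turn":0},
    {"hand":10,"dz":0,"dx":0,"dy":0,"turn":0},
    {"hand":10,"dz":0,"dx":0,"dy":0,"turn":0}
  ]
}}

```text
time: 9.55
tool_pos: [427.5, 99.3, 101.0]
tcp_rot: [0.711, 0.703, -0.0, 0.0]
force: [0.1, 0.1, 1.5]
gripper_width: 25.7
finger_force: 30.0
```

Emit:
{"api": "carry_out", "payload": {
  "moves": [
    {"hand":10,"dz":-0.3,"dx":0,"dy":0,"turn":0},
    {"hand":10,"dz":-1.0,"dx":0,"dy":0,"turn":0},
    {"hand":10,"dz":-1.6,"dx":0.4,"dy":0.06,"turn":0},
    {"hand":10,"dz":-1.6,"dx":1.4,"dy":0.2,"turn":0},
    {"hand":10,"dz":-1.6,"dx":2.4,"dy":0.34,"turn":0}
  ]
}}

```text
time: 10.18
tool_pos: [446.0, 220.3, 181.1]
tcp_rot: [0.712, 0.702, 0.0, 0.0]
force: [0.6, -0.1, -1.8]
gripper_width: 25.7
finger_force: 30.0
```

Emit:
{"api": "carry_out", "payload": {
  "moves": [
    {"hand":10,"dz":0,"dx":1,"dy":0.14,"turn":0},
    {"hand":10,"dz":0,"dx":2,"dy":0.28,"turn":0},
    {"hand":10,"dz":0,"dx":2.7,"dy":0.38,"turn":0},
    {"hand":10,"dz":0.4,"dx":2.75,"dy":0.38,"turn":0},
    {"hand":10,"dz":0.4,"dx":2.75,"dy":0.38,"turn":0}
  ]
}}

```text
time: 10.8
tool_pos: [465.7, 356.2, 159.2]
tcp_rot: [0.711, 0.703, -0.002, -0.001]
force: [-0.7, 0.1, -2.0]
gripper_width: 25.8
finger_force: 30.0
```

```bash
python3 st.py; python3 -c "
from h import *
d=load('w1')
t=snap('top','t5'); R=t['color'][215:250,235:270].astype(int); h=cv2.cvtColor(t['color'],cv2.COLOR_RGB2HSV)[225:255,240:268]
m=((h[...,1]<50)&(h[...,2]>90)).astype(np.uint8);k,_,st,ce=cv2.connectedComponentsWithStats(m);i=1+np.argmax(st[1:,4]);print('disc now',st[i],plane(t,*(ce[i]+[240,225]),8))
snap('wrist','w5')
"
```

```text
11.0 [466.95 355.97 161.73] [-0.12 -0.01 -1.81] torque [-0.029 -0.075 -0.037] [-8.9250e+01  5.0000e-02 -1.7998e+02] [ 0.45  0.52  1.34 -0.    1.28  0.46]
disc now [ 8 11 11 11 95] [427.29533484  97.46213719   8.        ]
```

Emit:
{"api": "carry_out", "payload": {
  "moves": [
    {"hand":10,"dz":0.6,"dx":0,"dy":0,"turn":0},
    {"hand":10,"dz":1.06,"dx":0,"dy":0,"turn":0},
    {"hand":10,"dz":1.06,"dx":-0.15,"dy":0,"turn":0},
    {"hand":10,"dz":1.06,"dx":-0.3,"dy":0,"turn":0},
    {"hand":10,"dz":1.06,"dx":-0.3,"dy":0,"turn":0}
  ]
}}

```text
time: 11.72
tool_pos: [467.0, 340.8, 109.3]
tcp_rot: [0.712, 0.702, 0.001, 0.0]
force: [-0.4, 1.0, -1.3]
gripper_width: 25.7
finger_force: 30.0
```

Emit:
{"api": "carry_out", "payload": {
  "moves": [
    {"hand":10,"dz":0,"dx":-0.04,"dy":0,"turn":0},
    {"hand":10,"dz":0,"dx":-0.08,"dy":0,"turn":0},
    {"hand":10,"dz":0,"dx":-0.12,"dy":0,"turn":0},
    {"hand":10,"dz":0,"dx":-0.12,"dy":0,"turn":0}
  ]
}}

```text
time: 12.22
tool_pos: [466.8, 337.8, 109.3]
tcp_rot: [0.712, 0.703, 0.003, -0.001]
force: [-0.9, 11.9, 1.6]
gripper_width: 25.6
finger_force: 30.0
```

```bash
python3 st.py
```

```text
12.425 [466.77 337.79 109.29] [-1.15 11.84  2.02] torque [ 2.279  0.166 -0.067] [-8.9290e+01  1.7000e-01 -1.7966e+02] [0.42 0.56 1.44 0.   1.14 0.43]
```

Emit:
{"api": "carry_out", "payload": {
  "moves": [
    {"hand":10,"dz":0,"dx":-0.03,"dy":0,"turn":0},
    {"hand":10,"dz":0,"dx":-0.06,"dy":0,"turn":0},
    {"hand":10,"dz":0,"dx":-0.06,"dy":0,"turn":0}
  ]
}}

```text
time: 12.8
tool_pos: [466.8, 335.2, 109.8]
tcp_rot: [0.711, 0.703, 0.004, -0.001]
force: [-1.7, 13.3, 6.5]
gripper_width: 25.9
finger_force: 30.0
```

```bash
python3 st.py
```

```text
13.0 [466.74 335.27 109.83] [-2.5  13.55  6.02] torque [ 2.604  0.407 -0.037] [ -89.29    0.21 -179.6 ] [0.41 0.56 1.44 0.01 1.14 0.42]
```

Emit:
{"api": "carry_out", "payload": {
  "moves": [
    {"hand":10,"dz":0,"dx":-0.05,"dy":0,"turn":0},
    {"hand":10,"dz":0,"dx":-0.1,"dy":0,"turn":0},
    {"hand":10,"dz":0,"dx":-0.15,"dy":0,"turn":0},
    {"hand":10,"dz":0,"dx":-0.2,"dy":0,"turn":0},
    {"hand":10,"dz":0,"dx":-0.2,"dy":0,"turn":0}
  ]
}}

```text
time: 13.62
tool_pos: [466.9, 325.2, 110.4]
tcp_rot: [0.711, 0.703, 0.004, -0.001]
force: [-3.2, 12.6, 9.8]
gripper_width: 25.9
finger_force: 30.0
```

```bash
python3 st.py;python3 -c "
from h import *
snap('wrist','w6')"
```

```text
13.825 [466.91 325.19 110.43] [-2.91 12.82 10.24] torque [ 2.387  0.474 -0.047] [ -89.29    0.27 -179.6 ] [0.4  0.55 1.46 0.01 1.13 0.41]
```

View pics/w6.png

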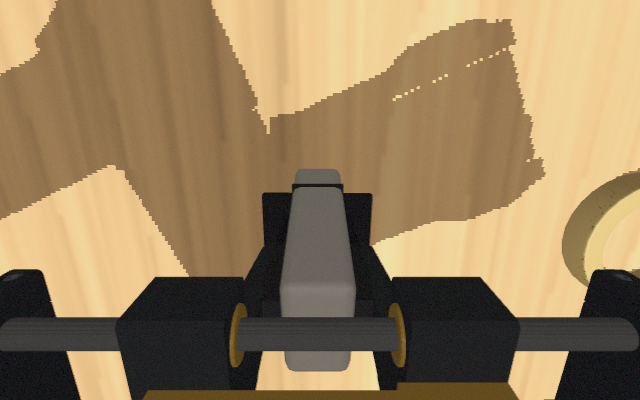

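The gauge is tilting about the jaw line. Its lower housing edge is now at row 186 (205 when upright) and its top +y edge is at row 290.

```bash
cat > tilt.py <<'E'
from h import *
# camera in tool frame from first calibration
w=load("w1"); from scipy.optimize import brentq
import sys
def cam(d): return d
Rt=Ro.from_quat([0.705,0.709,0,0]).as_matrix()
K=w["camera_matrix"]; Rc=np.array([[0,-.95,-.31],[1,0,0],[0,-.31,.95]]) 
Rc=Ro.from_matrix(Rc).as_matrix(); C=np.array([81,0,-132.])
def row(X): 
    p=K@(Rc.T@(np.array(X)-C)); return p[1]/p[2]
def rows(deg,g=68.4):
    t=np.radians(deg);c,s=np.cos(t),np.sin(t)
    f=lambda x,z:row([x*c+z*s,0,-5+z*c-x*s])   # gauge-frame: x along tool x, z down from grasp
    return f(23,g),f(23,g-100)
for t in(0,5,10,15,20,25.7,28,30): print(t,np.round(rows(t),1))
for n in sys.argv[1:]:
    c=load(n)["color"].astype(int).mean(2)[150:300,310:328].mean(1)
    e=np.diff(c); i=np.argsort(-abs(e))[:6]; print(n,sorted((int(k)+150.5,round(e[k])) for k in i))
E
python3 tilt.py w5 w6
```

```text
0 [188.7 274.4]
5 [180.6 285. ]
10 [172.6 295.7]
15 [164.9 306.4]
20 [157.5 316.9]
25.7 [149.5 328.3]
28 [146.4 332.8]
30 [143.8 336.5]
w5 [(190.5, -25), (200.5, -64), (201.5, -7), (202.5, 37), (203.5, 33), (272.5, 3)]
w6 [(167.5, -4), (168.5, -16), (182.5, -19), (183.5, -56), (186.5, 75), (280.5, 3)]
```

Emit:
{"api": "carry_out", "payload": {
  "moves": [
    {"hand":10,"dz":0,"dx":-0.05,"dy":0,"turn":0},
    {"hand":10,"dz":0,"dx":-0.1,"dy":0,"turn":0},
    {"hand":10,"dz":0,"dx":-0.15,"dy":0,"turn":0},
    {"hand":10,"dz":0,"dx":-0.18,"dy":0,"turn":0},
    {"hand":10,"dz":0,"dx":-0.18,"dy":0,"turn":0}
  ]
}}

```text
time: 14.5
tool_pos: [466.8, 315.9, 110.2]
tcp_rot: [0.711, 0.703, 0.004, -0.001]
force: [-2.5, 11.1, 8.4]
gripper_width: 26.2
finger_force: 30.0
```

```bash
python3 st.py;cat > tilt.py <<'E'
from h import *
import sys
from scipy.optimize import brentq
POSE={"w5":([466.95,355.97,161.73],89.25),"w6":([466.91,325.19,110.43],89.29)}
def pt(n,x,z,deg):  # gauge point: x along tool x, z below grasp, tilt deg
    p,yaw=POSE[n]; t=np.radians(deg);c,s=np.cos(t),np.sin(t);y=np.radians(yaw)
    X=x*c+z*s; Z=-5+z*c-x*s
    return np.array(p)+[X*np.cos(y),X*np.sin(y),-Z]
def row(n,*a): return proj(load(n),pt(n,*a))[1]
def report(n):
    c=load(n)["color"].astype(int).mean(2)[120:300,310:328].mean(1)
    e=np.diff(c); i=np.argsort(-abs(e))[:7]; print(n,sorted((int(k)+121.0,round(e[k])) for k in i))
if __name__=="__main__":
    from bench import manip
    n=sys.argv[1]; snap("wrist",n); s=manip.state(); POSE[n]=(s["tool_pos"],90-0.7) if len(sys.argv)<3 else (s["tool_pos"],float(sys.argv[2]))
    zs=brentq(lambda z:row("w5",23,z,0)-202.5,20,90); zb=brentq(lambda z:row("w5",23,z,0)-191,20,90); print("z seam,bottom",zs,zb)
    for m in("w5","w6",n):
        report(m); print([(t,round(row(m,23,zb,t),1),round(row(m,23,zs,t),1),round(row(m,23,zb-100,t),1)) for t in(0,12,14,16,22,24,26,28)])
E
python3 tilt.py w7
```

```text
14.7 [466.82 315.91 110.25] [-2.82 11.01  9.06] torque [ 2.186  0.46  -0.028] [ -89.29    0.25 -179.64] [0.38 0.54 1.47 0.   1.12 0.39]
z seam,bottom 42.38733182714606 63.86375226006887
w5 [(191.0, -25), (201.0, -64), (202.0, -7), (203.0, 37), (204.0, 33), (272.0, 3), (273.0, 3)]
[(0, np.float64(191.0), np.float64(202.5), np.float64(282.7)), (12, np.float64(173.1), np.float64(191.1), np.float64(311.9)), (14, np.float64(170.2), np.float64(189.4), np.float64(316.6)), (16, np.float64(167.5), np.float64(187.7), np.float64(321.3)), (22, np.float64(159.4), np.float64(183.3), np.float64(335.0)), (24, np.float64(156.9), np.float64(182.0), np.float64(339.3)), (26, np.float64(154.4), np.float64(180.8), np.float64(343.6)), (28, np.float64(152.0), np.float64(179.6), np.float64(347.7))]
w6 [(168.0, -4), (169.0, -16), (183.0, -19), (184.0, -56), (187.0, 75), (281.0, 3), (286.0, 3)]
[(0, np.float64(191.5), np.float64(202.8), np.float64(281.7)), (12, np.float64(173.5), np.float64(191.3), np.float64(310.9)), (14, np.float64(170.7), np.float64(189.6), np.float64(315.6)), (16, np.float64(167.9), np.flo
[... 184 characters left out ...]
p.float64(180.9), np.float64(342.7)), (28, np.float64(152.3), np.float64(179.7), np.float64(346.9))]
w7 [(153.0, -8), (154.0, -6), (173.0, -57), (174.0, -24), (177.0, 60), (178.0, 19), (295.0, 4)]
[(0, np.float64(191.4), np.float64(202.8), np.float64(281.8)), (12, np.float64(173.5), np.float64(191.3), np.float64(310.9)), (14, np.float64(170.6), np.float64(189.5), np.float64(315.7)), (16, np.float64(167.8), np.float64(187.9), np.float64(320.4)), (22, np.float64(159.8), np.float64(183.4), np.float64(334.1)), (24, np.float64(157.2), np.float64(182.1), np.float64(338.5)), (26, np.float64(154.7), np.float64(180.9), np.float64(342.8)), (28, np.float64(152.3), np.float64(179.7), np.float64(346.9))]
```

Emit:
{"api": "carry_out", "payload": {
  "moves": [
    {"hand":10,"dz":0,"dx":0.2,"dy":0,"turn":0},
    {"hand":10,"dz":0,"dx":0.6,"dy":0,"turn":0},
    {"hand":10,"dz":-0.2,"dx":0.8,"dy":0,"turn":0},
    {"hand":10,"dz":-0.2,"dx":0.8,"dy":0,"turn":0}
  ]
}}

```text
time: 15.25
tool_pos: [466.8, 354.3, 118.7]
tcp_rot: [0.711, 0.703, 0.001, 0.0]
force: [-0.5, -0.3, -1.4]
gripper_width: 25.6
finger_force: 30.0
```

```bash
python3 st.py
python3 - <<'E'
from h import *
d=snap("wrist","w8"); s=snap("scene","s8")
for n in("w5","w8"):
    c=load(n)["color"].astype(int).mean(2)[:,308:330].mean(1)
    print(n,"near",[(r,int(c[r])) for r in range(258,318,3)]); print("  far",[(r,int(c[r])) for r in range(352,386,2)])
    e=np.diff(c);print("  dark",[(r,int(c[r])) for r in range(140,206,2)])
p=proj(s,[467,345,130]);print(p); u,v=p.astype(int)
cv2.imwrite("pics/c8.png",np.vstack([cv2.resize(d["color"][130:390,240:400],(480,780))[:,:,::-1][:600]]))
b=cv2.resize(s["color"][v-30:v+30,u-30:u+30],(600,600),interpolation=cv2.INTER_CUBIC)
cv2.imwrite("pics/c8.png",np.hstack([b[:,100:500],cv2.resize(d["color"][130:390,240:400],(369,600))])[:,:,::-1]); print("crop origin",u-30+10,v-30)
E
```

```text
15.45 [466.55 352.92 117.85] [-0.04 -0.24 -1.4 ] torque [-0.025 -0.104  0.029] [-8.9260e+01 -2.0000e-02  1.7998e+02] [ 0.45  0.57  1.4  -0.    1.18  0.46]
w5 near [(258, 92), (261, 92), (264, 92), (267, 92), (270, 98), (273, 107), (276, 115), (279, 115), (282, 116), (285, 117), (288, 117), (291, 117), (294, 117), (297, 116), (300, 116), (303, 117), (306, 116), (309, 117), (312, 116), (315, 117)]
  far [(352, 116), (354, 116), (356, 116), (358, 116), (360, 116), (362, 116), (364, 116), (366, 115), (368, 116), (370, 116), (372, 116), (374, 109), (376, 176), (378, 197), (380, 197), (382, 197), (384, 197)]
  dark [(140, 118), (142, 118), (144, 118), (146, 118), (148, 118), (150, 119), (152, 119), (154, 118), (156, 119), (158, 118), (160, 118), (162, 118), (164, 118), (166, 118), (168, 118), (170, 119), (172, 118), (174, 118), (176, 118), (178, 118), (180, 118), (182, 118), (184, 118), (186, 118), (188, 118), (190, 118), (192, 92), (194, 91), (196, 91), (198, 92), (200, 91), (202, 21), (204, 91)]
w8 near [(258, 103), (261, 103), (264, 103), (267, 103), (270, 103), (273, 103), (276, 103), (279, 103), (282, 103), (285, 103), (288, 103), (291, 107), (294, 115), (297, 124), (300, 125), (303, 120), (306, 114), (309, 112), (312, 112), (315, 112)]
  far [(352, 111), (354, 111), (356, 111), (358, 111), (360, 110), (362, 110), (364, 110), (366, 111), (368, 172), (370, 196), (372, 197), (374, 197), (376, 197), (378, 197), (380, 197), (382, 197), (384, 197)]
  dark [(140, 117), (142, 118), (144, 118), (146, 118), (148, 118), (150, 118), (152, 118), (154, 98), (156, 102), (158, 102), (160, 102), (162, 102), (164, 102), (166, 102), (168, 101), (170, 102), (172, 102), (174, 24), (176, 22), (178, 101), (180, 102), (182, 102), (184, 102), (186, 103), (188, 102), (190, 102), (192, 102), (194, 102), (196, 102), (198, 102), (200, 102), (202, 102), (204, 102)]
[465.56445817 174.95872533]
crop origin 445 144
```

View pics/c8.png

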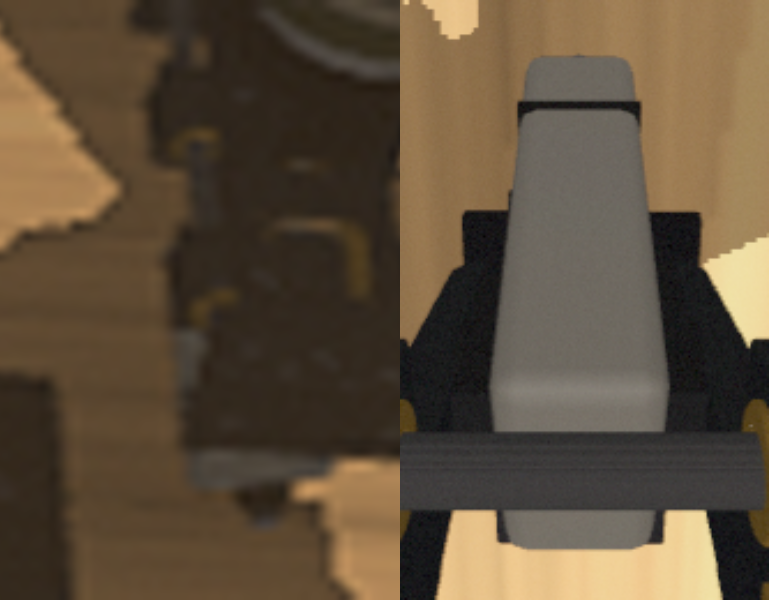

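The left scene crop is too coarse. The wrist crop shows the tilted housing clearly: lower end at row 153.5, dark band at 175.3, near top edge at 296 and far top edge at 367.5.

```bash
cat > fit.py <<'E'
from h import *
from scipy.optimize import least_squares
a=np.linspace(0,2*np.pi,181); r=3.
def rows(d,p,yaw,th,dx,dz,zb,dp=0):
    t=np.radians(th);c,s=np.cos(t),np.sin(t);y=np.radians(yaw)
    def R(x,z):
        X=x*c+z*s+dx; Z=-5+z*c-x*s+dz
        q=np.array([p[0]+X*np.cos(y),p[1]+X*np.sin(y),p[2]-Z]); return proj(d,q)[1]
    cir=lambda cx,cz:[R(cx+r*np.cos(b),cz+r*np.sin(b)) for b in a]
    return np.array([min(cir(20,65.4)),R(23.5,zb),R(20+r*.707,-28.6-r*.707),max(cir(-20,-28.6))])+dp
def fit(d,p,yaw,obs,zb,off):
    f=lambda q:rows(d,p,yaw,q[0],q[1],q[2],zb)+off-obs
    o=least_squares(f,[20,2,0]); return o.x,f(o.x)
W5=(load("w5"),[466.95,355.97,161.73],89.25);o5=np.array([191,202.3,273,375])
q=least_squares(lambda q:rows(*W5,0,q[0],q[1],q[2])-o5,[0,0,42]); dx0,dz0,zb=q.x
off=o5-rows(*W5,0,0,0,zb)
if __name__=="__main__":
    print("w5",q.x.round(2),q.fun.round(2),off.round(1))
    for n,p,o in(("w8",[466.55,352.92,117.85],[153.5,175.3,296,367.5]),):
        for of,nm in((off,"offset"),(0*off,"raw")):
            x,e=fit(load(n),p,89.26,np.array(o),zb,of); print(n,nm,x.round(2),e.round(2))
E
python3 fit.py
```

```text
w5 [-0.68  2.36 40.88] [-1.   -0.    1.01 -0.52] [ 0.9 -0.2 -3.  -3.2]
w8 offset [17.23  7.04 -3.19] [-0.1   0.11 -0.03  0.01]
w8 raw [16.97  6.54 -1.12] [-0.43  0.5  -0.12  0.06]
```

Emit:
{"api": "carry_out", "payload": {
  "moves": [
    {"hand":10,"dz":0.17,"dx":0,"dy":0,"turn":0},
    {"hand":10,"dz":0.17,"dx":-0.3,"dy":0,"turn":0},
    {"hand":10,"dz":0.17,"dx":-0.6,"dy":0,"turn":0},
    {"hand":10,"dz":0.17,"dx":-0.7,"dy":0,"turn":0},
    {"hand":10,"dz":0.17,"dx":-0.76,"dy":0,"turn":0}
  ]
}}

```text
time: 16.18
tool_pos: [466.3, 316.2, 109.8]
tcp_rot: [0.712, 0.702, 0.002, -0.001]
force: [-0.8, 12.7, -5.7]
gripper_width: 26.1
finger_force: 30.0
```

Emit:
{"api": "carry_out", "payload": {
  "moves": [
    {"hand":10,"dz":0,"dx":-0.06,"dy":0,"turn":0},
    {"hand":10,"dz":0,"dx":-0.12,"dy":0,"turn":0},
    {"hand":10,"dz":0,"dx":-0.18,"dy":0,"turn":0},
    {"hand":10,"dz":0,"dx":-0.24,"dy":0,"turn":0},
    {"hand":10,"dz":0,"dx":-0.24,"dy":0,"turn":0}
  ]
}}

```text
time: 16.8
tool_pos: [466.2, 305.3, 110.0]
tcp_rot: [0.712, 0.703, 0.002, -0.001]
force: [-0.9, 12.1, -2.2]
gripper_width: 25.7
finger_force: 30.0
```

```bash
python3 st.py
cat > meas.py <<'E'
from fit import *
import sys
from bench import manip
n,obs=sys.argv[1],None
d=snap("wrist",n); s=manip.state(); e=Ro.from_quat(s["tcp_rot"]).as_matrix()[:,0]; yaw=np.degrees(np.arctan2(e[1],e[0]))
c=d["color"].astype(int).mean(2)[:,308:330].mean(1)
print("low",[(r,int(c[r])) for r in range(124,182,1) if abs(c[r+1]-c[r-1])>4]); print("near",[(r,int(c[r])) for r in range(285,318,2)]); print("far",[(r,int(c[r])) for r in range(350,384) if abs(c[r+1]-c[r-1])>6])
np.savez(f"pics/{n}_p.npz",p=s["tool_pos"],yaw=yaw); print(s["tool_pos"],yaw)
E
python3 meas.py w9
```

```text
17.0 [466.18 305.34 110.  ] [-0.54 11.74 -2.25] torque [ 2.21  -0.037  0.03 ] [-8.9280e+01  1.0000e-01 -1.7972e+02] [0.37 0.53 1.49 0.   1.11 0.38]
low [(130, 116), (131, 109), (132, 104), (135, 97), (136, 77), (137, 81), (138, 108), (161, 108), (162, 27), (165, 23), (166, 45), (167, 107)]
near [(285, 108), (287, 108), (289, 107), (291, 107), (293, 108), (295, 108), (297, 108), (299, 108), (301, 108), (303, 111), (305, 115), (307, 117), (309, 121), (311, 123), (313, 119), (315, 115), (317, 61)]
far [(350, 55), (351, 96), (352, 107), (361, 107), (362, 196)]
[466.1977056  305.33316659 109.98732136] 89.27847269177316
```

```bash
cat >> fit.py <<'E'
def go(n,o):
    q=np.load(f"pics/{n}_p.npz")
    for of in(off,0*off):
        x,e=fit(load(n),q["p"],float(q["yaw"]),np.array(o),zb,of); print(n,x.round(2),e.round(2))
        t=np.radians(x[0]);print("  tip rel TCP: tool x %.1f, z %.1f"%(100.4*np.sin(t)+x[1],-5+100.4*np.cos(t)+x[2]))
E
python3 -c "
from fit import *
go('w9',[136.3,164,307,361.5])"
```

```text
w9 [25.45  9.98 -4.65] [-0.07  0.08 -0.02  0.01]
  tip rel TCP: tool x 53.1, z 81.0
w9 [25.37  9.47 -2.5 ] [-0.43  0.49 -0.13  0.08]
  tip rel TCP: tool x 52.5, z 83.2
```

Emit:
{"api": "carry_out", "payload": {
  "moves": [
    {"hand":10,"dz":0,"dx":0.3,"dy":0,"turn":0},
    {"hand":10,"dz":0,"dx":0.6,"dy":0,"turn":0},
    {"hand":10,"dz":0,"dx":0.6,"dy":0,"turn":0},
    {"hand":10,"dz":0,"dx":0.6,"dy":0,"turn":0}
  ]
}}

```text
time: 17.55
tool_pos: [466.3, 333.2, 109.4]
tcp_rot: [0.711, 0.703, -0.0, 0.0]
force: [0.5, 0.6, -1.5]
gripper_width: 25.9
finger_force: 30.0
```

```bash
python3 st.py; python3 meas.py w10
```

```text
17.75 [466.42 332.98 109.51] [ 0.16 -0.46 -1.4 ] torque [-0.028 -0.057 -0.043] [-8.9260e+01 -1.0000e-02  1.7999e+02] [ 0.41  0.56  1.44 -0.    1.14  0.43]
low [(130, 118), (131, 114), (132, 107), (133, 104), (134, 100), (135, 99), (136, 95), (137, 72), (138, 101), (139, 107), (161, 106), (162, 47), (163, 24), (166, 24), (167, 105)]
near [(285, 107), (287, 108), (289, 107), (291, 107), (293, 107), (295, 108), (297, 108), (299, 107), (301, 109), (303, 112), (305, 115), (307, 118), (309, 122), (311, 122), (313, 118), (315, 114), (317, 61)]
far [(350, 55), (351, 96), (352, 107), (361, 107), (362, 196)]
[466.41485504 333.03507194 109.50969685] 89.26521249190667
```

```bash
python3 -c "
from fit import *
go('w10',[136.9,164.4,306.5,361.5])
go('w10',[136.9,164.4,307.5,361.5])
t=load('top0');s=load('scene0')
w=load('w1')
for n,d,bx in(('top',t,(310,358,150,195)),('scene',s,(295,325,195,218))):
    c=cv2.cvtColor(d['color'],cv2.COLOR_RGB2HSV)[bx[2]:bx[3],bx[0]:bx[1]]
    m=((c[...,1]>60)&(c[...,0]>10)&(c[...,0]<28)).astype(np.uint8)
    k,l,st,ce=cv2.connectedComponentsWithStats(m);print(n,st[1:].tolist(),(ce[1:]+[bx[0],bx[2]]).round(1).tolist())
"
```

```text
w10 [24.92  9.83 -4.38] [-0.07  0.08 -0.02  0.01]
  tip rel TCP: tool x 52.1, z 81.7
w10 [24.83  9.3  -2.23] [-0.42  0.48 -0.13  0.08]
  tip rel TCP: tool x 51.5, z 83.9
w10 [25.24  9.63 -4.26] [-0.2   0.23 -0.06  0.04]
  tip rel TCP: tool x 52.4, z 81.5
w10 [25.16  9.1  -2.11] [-0.55  0.63 -0.17  0.1 ]
  tip rel TCP: tool x 51.8, z 83.8
top [[18, 15, 13, 13, 78], [34, 19, 14, 26, 174]] [[333.7, 170.9], [353.0, 185.8]]
scene [[0, 0, 3, 3, 6], [0, 0, 16, 21, 37], [9, 7, 12, 9, 58]] [[295.7, 195.7], [301.5, 204.1], [309.4, 206.3]]
```

Emit:
{"api": "carry_out", "payload": {
  "moves": [
    {"hand":10,"dz":-1.0,"dx":0,"dy":0,"turn":0},
    {"hand":10,"dz":-2.1,"dx":0,"dy":0,"turn":0},
    {"hand":10,"dz":-2.5,"dx":-0.9,"dy":0.19,"turn":0},
    {"hand":10,"dz":-2.5,"dx":-2.0,"dy":0.43,"turn":0},
    {"hand":10,"dz":-2.5,"dx":-3.1,"dy":0.66,"turn":0}
  ]
}}

```text
time: 18.42
tool_pos: [497.5, 176.2, 234.9]
tcp_rot: [0.711, 0.703, 0.0, 0.0]
force: [1.8, -0.2, -2.5]
gripper_width: 25.7
finger_force: 30.0
```

Emit:
{"api": "carry_out", "payload": {
  "moves": [
    {"hand":10,"dz":0,"dx":-1.1,"dy":0.23,"turn":1.2},
    {"hand":10,"dz":0,"dx":-2.2,"dy":0.46,"turn":2.4},
    {"hand":10,"dz":0,"dx":-3.3,"dy":0.7,"turn":3.6},
    {"hand":10,"dz":0,"dx":-4.4,"dy":0.94,"turn":4.8},
    {"hand":10,"dz":0,"dx":-5.4,"dy":1.15,"turn":6.0}
  ]
}}

```text
time: 19.05
tool_pos: [551.5, -95.0, 234.6]
tcp_rot: [0.87, 0.493, 0.0, 0.0]
force: [0.7, 0.9, -2.2]
gripper_width: 26.0
finger_force: 30.0
```

Run:
```python
from h import *
from bench import manip
s=manip.state(); print(s["tool_pos"].round(1),rel(s,[570,-184,228]).round(2),Ro.from_quat(s["tcp_rot"]).as_euler("zyx",degrees=True).round(2),s["force"].round(1))
```

```text
[551.5 -95.  234.6] [-1.34  1.23  0.13] [-5.9040e+01  1.0000e-02  1.7999e+02] [ 0.7  0.9 -2.2]
```

Emit:
{"api": "carry_out", "payload": {
  "moves": [
    {"hand":10,"dz":0,"dx":-0.7,"dy":0.62,"turn":0},
    {"hand":10,"dz":0.05,"dx":-1.34,"dy":1.23,"turn":0},
    {"hand":10,"dz":0.13,"dx":-1.34,"dy":1.23,"turn":0},
    {"hand":10,"dz":0.13,"dx":-1.34,"dy":1.23,"turn":0}
  ]
}}

```text
time: 19.55
tool_pos: [569.8, -181.2, 227.6]
tcp_rot: [0.869, 0.495, -0.0, -0.001]
force: [0.8, 0.9, -0.8]
gripper_width: 26.0
finger_force: 30.0
```

```bash
python3 st.py; python3 meas.py w11; python3 -c "
from h import *
d=load('w11'); snap('top','t11'); snap('scene','s11'); print(proj(d,[605.5,-124.3,106.5]))"
```

```text
19.75 [ 570.2  -180.74  228.41] [-0.19  0.36 -1.94] torque [-0.08  -0.019 -0.04 ] [-5.9360e+01  2.0000e-02  1.7999e+02] [-0.5   0.48  1.2   0.    1.46  0.03]
low [(127, 94), (128, 89), (129, 80), (135, 80), (136, 74), (137, 58), (138, 94), (139, 99), (161, 99), (162, 42), (163, 20), (166, 19), (167, 98)]
near [(285, 99), (287, 99), (289, 100), (291, 99), (293, 99), (295, 99), (297, 99), (299, 99), (301, 100), (303, 103), (305, 107), (307, 110), (309, 112), (311, 113), (313, 109), (315, 107), (317, 56)]
far [(350, 51), (351, 89), (352, 99), (354, 99), (355, 108), (356, 155), (357, 181)]
[ 570.22044214 -180.89403873  228.41342371] 59.35370672499372
[319.92934017 110.56065105]
```

View pics/w11.png

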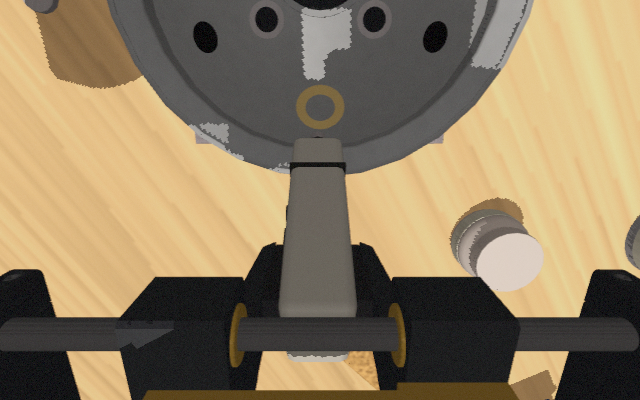

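The wrist picture shows the ring at about (320,106), with the wheel's holes symmetric about column 320. The radial alignment is therefore right, and the gauge's lower end is at row 137.

```bash
cat > ring.py <<'E'
from h import *
import sys
def ring(n,x0=290,x1=350,y0=80,y1=134):
    d=load(n); c=cv2.cvtColor(d["color"],cv2.COLOR_RGB2HSV)[y0:y1,x0:x1]
    m=((c[...,1]>70)&(c[...,0]>8)&(c[...,0]<30)).astype(np.uint8)
    k,l,st,ce=cv2.connectedComponentsWithStats(m); i=1+np.argmax(st[1:,4])
    p=np.argwhere(l==i)[:,::-1].astype(np.int32); hull=cv2.convexHull(p); e=cv2.fitEllipse(hull)
    u=np.array(e[0])+[x0,y0]; return d,u,e,st[i]
if __name__=="__main__":
    d,u,e,st=ring(sys.argv[1]); print(u,e,st); X=plane(d,*u,106.5); print("spot",X.round(1))
    from bench import manip
    s=manip.state(); r=rel(s,X)*50; print("spot in tool mm",r.round(1))
    print("tip px expected",proj(d,Ro.from_quat(s["tcp_rot"]).apply([52,0,82.7])+s["tool_pos"]))
E
python3 ring.py w11; python3 -c "
from fit import *
go('w11',[137.3,164.4,307,355.5])
go('w11',[137.3,164.4,307,361])"
```

```text
[319.7484951  106.45553589] ((29.74849510192871, 26.455535888671875), (44.27553176879883, 48.2295036315918), 89.6066665649414) [   6    5   49   44 1091]
spot [ 606.9 -121.7  106.5]
spot in tool mm [ 69.9   1.1 121.8]
tip px expected [318.33762084 137.85159008]
w11 [26.99  7.74  0.18] [-0.76  0.87 -0.25  0.15]
  tip rel TCP: tool x 53.3, z 84.6
w11 [26.93  7.15  2.51] [-1.1   1.27 -0.36  0.21]
  tip rel TCP: tool x 52.6, z 87.0
w11 [25.17  9.45 -3.91] [-0.33  0.38 -0.11  0.06]
  tip rel TCP: tool x 52.2, z 82.0
w11 [25.09  8.91 -1.74] [-0.68  0.79 -0.22  0.12]
  tip rel TCP: tool x 51.5, z 84.2
```

Emit:
{"api": "carry_out", "payload": {
  "moves": [
    {"hand":10,"dz":0.25,"dx":0.12,"dy":0.02,"turn":0},
    {"hand":10,"dz":0.5,"dx":0.24,"dy":0.02,"turn":0},
    {"hand":10,"dz":0.62,"dx":0.3,"dy":0.02,"turn":0},
    {"hand":10,"dz":0.62,"dx":0.3,"dy":0.02,"turn":0}
  ]
}}

```text
time: 20.4
tool_pos: [578.7, -169.0, 196.3]
tcp_rot: [0.869, 0.495, -0.0, -0.001]
force: [0.2, -0.7, -1.2]
gripper_width: 26.0
finger_force: 30.0
```

```bash
sed -i 's/range(4)/range(10)/' st.py; python3 st.py
python3 - <<'E'
from h import *
from bench import manip
d=snap("wrist","w12"); s=manip.state()
for v in range(96,140,3): print(v,''.join('#' if (a[0]-int(a[2])>45) else '.' for a in d["color"][v,285:355:1].astype(int)))
R=Ro.from_quat(s["tcp_rot"])
print("spot px",proj(d,[606.9,-121.7,106.5]),"tip px",proj(d,R.apply([51.8,0,83.2])+s["tool_pos"]),"spot in tool",(rel(s,[606.9,-121.7,106.5])*50).round(1))
for rr in(18,11,-11):  # ring inner-side edges (towards hub = +tool x up slope)
    print(rr,proj(d,np.array([606.9,-121.7,106.5])+R.apply([rr*.901,0,-rr*.434])))
E
```

```text
20.9 [ 578.71 -169.49  197.14] [-0.2   0.1  -1.87] torque [-0.065 -0.023 -0.017] [-5.9280e+01  1.0000e-02  1.7999e+02] [-0.48  0.52  1.24 -0.    1.39  0.06]
96 ......................................................................
99 ......................................................................
102 ......................................................................
105 ......................................................................
108 ..........................####.#####.###..............................
111 ..................##############################......................
114 ..............######################################..................
117 ...........############################################...............
120 .........##############....................##############.............
123 ........############...........................############...........
126 .......###########...............................##########...........
129 .......##########.................................##########..........
132 .......##########.................................##########..........
135 .......##########................................##########...........
138 ........#####........................................#####............
spot px [317.60338067 130.4525892 ] tip px [317.89515504 137.43728209] spot in tool [55.4 -0.2 90.6]
18 [317.61350739 105.93514431]
11 [317.60942722 115.81349345]
-11 [317.59774082 144.10701129]
```

Emit:
{"api": "carry_out", "payload": {
  "moves": [
    {"hand":10,"dz":0.04,"dx":0.015,"dy":0,"turn":0},
    {"hand":10,"dz":0.08,"dx":0.03,"dy":0.005,"turn":0},
    {"hand":10,"dz":0.1,"dx":0.04,"dy":0.005,"turn":0},
    {"hand":10,"dz":0.1,"dx":0.04,"dy":0.005,"turn":0}
  ]
}}

```text
time: 21.45
tool_pos: [580.0, -167.7, 191.9]
tcp_rot: [0.869, 0.495, -0.0, -0.0]
force: [0.1, -0.2, -0.9]
gripper_width: 25.8
finger_force: 30.0
```

```bash
python3 st.py
```

```text
21.95 [ 579.95 -167.81  192.02] [ 0.07 -0.04 -1.87] torque [-0.053 -0.003  0.034] [-59.29  -0.   180.  ] [-0.48  0.52  1.24 -0.    1.38  0.06]
```

Emit:
{"api": "carry_out", "payload": {
  "moves": [
    {"hand":10,"dz":0.02,"dx":0.01,"dy":0,"turn":0},
    {"hand":10,"dz":0.04,"dx":0.02,"dy":0,"turn":0},
    {"hand":10,"dz":0.04,"dx":0.02,"dy":0,"turn":0}
  ]
}}

```text
time: 22.32
tool_pos: [580.5, -166.9, 189.9]
tcp_rot: [0.869, 0.495, -0.0, -0.0]
force: [-0.0, -0.5, -1.8]
gripper_width: 25.9
finger_force: 30.0
```

```bash
python3 st.py
```

```text
22.825 [ 580.48 -166.95  189.99] [-0.11  0.04 -1.84] torque [-0.051 -0.075 -0.021] [ -59.28    0.   -180.  ] [-0.48  0.52  1.24  0.    1.38  0.06]
```

Emit:
{"api": "carry_out", "payload": {
  "moves": [
    {"hand":10,"dz":0.018,"dx":0.009,"dy":0,"turn":0},
    {"hand":10,"dz":0.03,"dx":0.014,"dy":0,"turn":0},
    {"hand":10,"dz":0.03,"dx":0.014,"dy":0,"turn":0}
  ]
}}

```text
time: 23.2
tool_pos: [580.9, -166.4, 188.6]
tcp_rot: [0.869, 0.495, 0.0, 0.0]
force: [-0.8, -1.7, 0.2]
gripper_width: 25.6
finger_force: 30.0
```

```bash
python3 st.py
```

```text
23.7 [ 580.86 -166.38  188.54] [-0.68 -0.7   0.34] torque [-0.079  0.046  0.007] [-5.928e+01  1.000e-02  1.800e+02] [-0.47  0.52  1.24 -0.    1.37  0.06]
```

Run:
```python
from h import *
from bench import manip
d=snap("wrist","w13"); s=manip.state(); R=Ro.from_quat(s["tcp_rot"])
c=d["color"].astype(int); m=(c[...,0]-c[...,2]>45)
col=m[:,312:324].mean(1); print("centre rows",[(r,round(col[r],1)) for r in range(100,140) if col[r]>0])
for v in range(122,142,2):
    x=np.nonzero(m[v,280:360])[0]+280; print(v,x.min(),x.max(),[int(k) for k in x[1:][np.diff(x)>3]])
def px(S,rr,tt=0): return proj(d,np.array(S)+R.apply([rr*.901,tt,-rr*.434]))
t=R.apply([51.8,0,83.2])+s["tool_pos"]; t[2]=106.5
for S in([606.9,-121.7,106.5],t): print(np.round(S,1),"outer,inner far rows",px(S,18)[1].round(1),px(S,11)[1].round(1),"sides at 0:",px(S,0,-18).round(1),px(S,0,18).round(1),"3up",px(S,3,-11).round(1),px(S,3,11).round(1))
cv2.imwrite("pics/c13.png",cv2.resize(c[95:155,275:365].astype(np.uint8),(792,528),interpolation=cv2.INTER_CUBIC)[:,:,::-1])
```

```text
centre rows [(115, np.float64(0.9)), (116, np.float64(1.0)), (117, np.float64(1.0)), (118, np.float64(1.0)), (119, np.float64(1.0)), (120, np.float64(1.0)), (121, np.float64(1.0)), (122, np.float64(1.0)), (123, np.float64(1.0)), (124, np.float64(1.0)), (125, np.float64(0.2))]
122 297 338 []
124 295 339 []
126 294 341 [325]
128 293 342 [329]
130 292 343 [332]
132 291 344 [333]
134 291 344 [334]
136 290 344 [335]
138 290 344 [338]
140 291 344 [341]
[ 606.9 -121.7  106.5] outer,inner far rows 113.0 123.0 sides at 0: [289.5 137.9] [344.9 137.9] 3up [300.1 133.9] [334.3 133.9]
[ 607.3 -121.8  106.5] outer,inner far rows 112.8 122.8 sides at 0: [290.2 137.7] [345.6 137.7] 3up [300.8 133.8] [335.  133.8]
```

View pics/c13.png

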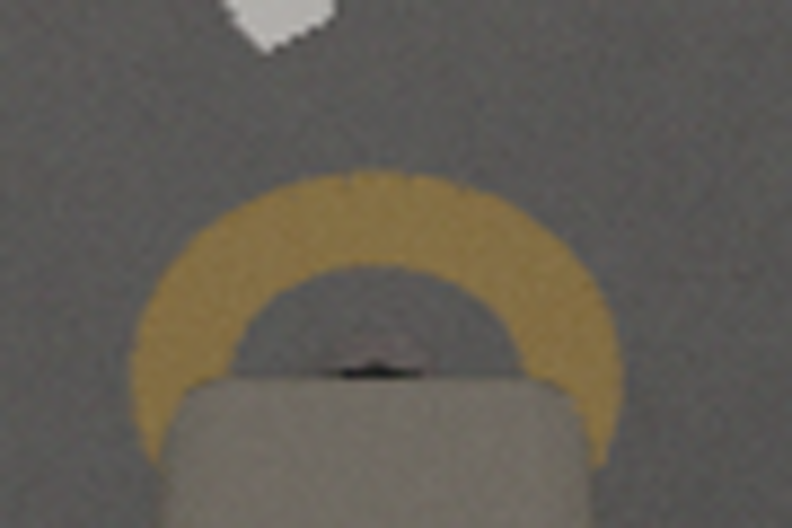

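The last crop shows the tape ring concentric with the gauge to within about 1 mm, with the probe inside it. A touch more pressure, then hold.

Emit:
{"api": "carry_out", "payload": {
  "moves": [
    {"hand":10,"dz":0.008,"dx":0.004,"dy":0,"turn":0},
    {"hand":10,"dz":0.014,"dx":0.006,"dy":0,"turn":0},
    {"hand":10,"dz":0.014,"dx":0.006,"dy":0,"turn":0},
    {"hand":10,"dz":0.014,"dx":0.006,"dy":0,"turn":0}
  ]
}}

```text
time: 24.25
tool_pos: [581.0, -166.1, 187.8]
tcp_rot: [0.869, 0.495, 0.0, 0.0]
force: [-0.9, -0.5, 1.2]
gripper_width: 25.7
finger_force: 30.0
```

```bash
python3 st.py; python3 st.py; python3 meas.py w14
```

```text
24.75 [ 581.01 -166.08  187.8 ] [-0.3  -0.86  1.46] torque [-0.118  0.027 -0.022] [-59.29   0.   180.  ] [-0.47  0.53  1.25 -0.    1.37  0.06]
25.25 [ 580.99 -166.07  187.8 ] [-0.34 -0.64  0.94] torque [-0.114 -0.041 -0.054] [ -59.29    0.   -180.  ] [-0.47  0.53  1.25  0.    1.37  0.06]
low [(125, 103), (126, 95), (127, 91), (128, 88), (135, 85), (136, 81), (137, 62), (138, 100), (139, 104), (161, 105), (162, 45), (163, 23), (166, 21), (167, 104)]
near [(285, 105), (287, 105), (289, 105), (291, 105), (293, 106), (295, 105), (297, 105), (299, 105), (301, 107), (303, 110), (305, 113), (307, 116), (309, 119), (311, 119), (313, 116), (315, 112), (317, 60)]
far [(350, 54), (351, 94), (352, 105), (355, 110), (356, 152), (357, 189)]
[ 580.99135474 -166.07970622  187.80307043] 59.287477961003795
```

```bash
python3 -c "
from bench import manip
print(manip.hand_in())"
```

```text
the job is handed in; nothing more can be done
None
```

I zeroed the gauge on the steel disc, holding it there at about 3 N for 1.5 s. It is handed in still held in the tape ring at about 3 N, roughly 1 mm from the ring's centre and tilted 25° (the face slopes 25.7°), after I used the fixed stand's edge to tilt it in the jaws.

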